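Change the solder reel on the bench stand

TASK

The solder reel on the bench stand is used up. Lift the empty reel off the spindle and stand it upright in the scrap tray, then lower the full reel over the spindle until it lies flat on the brake disc, and slip the steel hold-down collar over the spindle on top of it. Let the full reel and the collar down gently all the way, never letting them drop, and leave the other things on the bench where they are.

Things in the scene. Friction and masses are not known exactly. Their poses are not given: they have to be found in the camera images.
- spindle_foot (a point): foot of the stand's spindle: the point on its axis at the top of the brake disc, 19 mm over the bench, on which a reel lies. The upright steel spindle is 12 mm thick and rises 60 mm above this point; its last 10 mm taper to a blunt 4 mm tip. z points up
- empty_reel_mid (a point): centre (half-way up, on the axis) of the empty reel: black plastic, two 58 mm spoked flanges 4 mm thick on a bare 23 mm barrel, 36 mm tall, bore 16 mm, 30 g. At the start it sits on the stand's spindle, lying on the brake disc; z is its axis, up
- full_reel_mid (a point): centre (half-way up, on the axis) of the full reel: the same black reel (58 mm flanges, 36 mm tall, bore 16 mm) wound nearly to the rim (54 mm) with silvery solder wire, about 0.2 to 0.35 kg, standing on a flange on the bench to the left of the stand; z is its axis, up. It can be gripped across its two flanges
- collar_mid (a point): centre (half-way up, on the axis) of the hold-down collar: knurled steel ring, 36 mm across, 22 mm tall, bore 15 mm, 0.11 kg, standing flat on the bench to the left of the stand; z is its axis, up. Seated on a mounted reel, its underside lies 36 mm above the brake disc and the spindle tip shows 2 mm above it
- tray_clear (a point): middle of the clear part of the scrap tray, on its inner floor, 3 mm over the bench; z up. The walls lie 77 mm away at +x and -x and 76 mm at +y; the worn strip in the tray begins 70 mm away at -y
- scrap_tray: the scrap tray: shallow grey plastic tray, 160 mm (x) by 190 mm (y), walls 3 mm thick and 22 mm high, does not move; a worn black trim strip (92 mm long, 26 mm wide, 15 mm high) is fixed along its -y end. Origin under its centre, at the bench
- reel_stand: the reel stand: heavy grey base plate that does not move, top 15 mm over the bench, from x = -105 to +55 mm and y = -50 to +50 mm, with a round felt brake disc (68 mm across, top at 19 mm) and the spindle; a thin wire guide with an eye stands 88 mm from the spindle at -x, top 67 mm over the bench. Origin on the spindle axis at bench height
- full_reel: the full reel as above; origin at the centre of its underside
- empty_reel: the empty reel as above; origin at the centre of its underside
- collar: the collar as above; origin at the centre of its underside
- multimeter: bystander: yellow and black multimeter, 130 x 66 x 39 mm, behind and to the right of the stand; origin at the centre of its underside
- tape: bystander: roll of black tape, 58 mm across, 19 mm tall, behind the stand; origin at the centre of its underside
- flux_tin: bystander: tin with a yellow lid, 45 mm across, 30 mm tall, behind and to the left of the stand; origin at the centre of its underside
Not all that is in view belongs to the job. Leave any brown look-alike of the full_reel alone. What is shaped like the empty_reel but turquoise is not meant.

How it is judged:
By the outcome, as a careful person would: the job done as asked, in the order asked, and still so for the second after the job is handed in, with the robot touching nothing.
It also fails if it takes over 58 s, if anything falls off the work surface, if the arm or the gripper's body presses on something with over 40 N, if the wrist force passes 120 N, or if a joint passes its speed limit or range.

ROBOT

A 6-joint arm with a two-finger parallel gripper is mounted at the origin on a cart in front of the work surface, level with it; the furniture and walls round the work are solid. World frame = base frame: x ahead of the robot, y to its left, z up, the work surface at z = 0. Lengths are in m, angles in rad, forces in N, time in s.
With the tool pointing down it reaches from about 0.3 to 0.875 m from the base axis. Payload 6.4 kg.
Tool frame: the origin (TCP) lies midway between the tips of the shut fingers; the grasp point (between the pads) lies 19 mm behind it; z points along the fingers, y is the line along which they close (so a half turn about z gives the same grasp; the last joint's range is limited). The gripper opens to 85 mm and grips with 20 to 120 N. Pads are 22 mm wide; open, the fingers measure 114 mm over their backs; the gripper's body (76 mm by 85 mm) begins 54 mm behind the grasp point. The pads swing forward as they close: fully open they stand 13 mm farther back than shut.
Start: joints at [0.926, 0.181, 1.607, -0, 1.354, -0.206], TCP at [0.244, 0.521, 0.231] pointing down, gripper open.
Joint ranges: [-2.99, 2.99], [-0.89, 2.07], [0.3, 2.58], [-1.14, 4.28], [0, 2.63], [-3.12, 3.12]. Speed limits (rad/s): [2.57, 2.57, 3.01, 3.14, 3.14, 3.14].

INTERFACE

Orientations are given as a 3x3 rotation matrix whose columns are the frame's x, y, z axes.
In Python, from cell import bot, get_image, get_calibration, find_in, silhouettes, spot_point gives the robot as it stands.
- The arm moves only by the tool arm_command, never from a script. Its argument "steps" is a list of rows, each an object with "slide": the shift along the tool's x, y, z in cm, a list of three; "rotation": the turn, a rotation vector about the tool's x, y, z in degrees, a list of three; "jaw": the finger opening in cm, from 0 to 8.54. In form: [{"slide": [x, y, z], "rotation": [ax, ay, az], "jaw": jaw}, ...]. A call has 1 to 20 rows; each row shifts and turns the commanded pose from where the row before left it, along the tool's axes as they then stand; what a row does not reach is not made up. A row lasts 1/10 s, in which the tool goes at most 50 mm and 8.59 degrees, less where a joint would pass 70% of its speed; a pose out of reach is approached as far as the arm can. A call with a gripper value outside its range is refused whole. The fingers move at their own pace and stop on an object; "newtons" is the grip in N (left out, the last holds). Time passes only in rows, so rows that do not move let the fingers close. It gives the time, the measured TCP pose, the force, the opening and the grip force at its end, in the units of the state.
- bot.observe(): the state, without advancing time (a new reading comes with each control period).
- get_image(name): name is "scene" or "top" or "wrist"; returns (picture, depth): 480x640x3 uint8, red, green, blue; 480x640 float32, m along the optical axis (not along the pixel's ray), 0 where there is no reading.
- get_calibration(name): a dict with "fx", "fy", "cx", "cy" (pixels), "origin" and "attitude" of the camera in the world. Camera axes: x right, y up, looking along -z (the intrinsics and any distortion apply to the point x, -y, -z); pixel columns grow to the right and rows downward; lengths in m; the calibration is good to about 2 mm. A picture is of the moment at which its call begins: read the wrist's pose just before it. get_calibration takes no time and is no camera call; for the wrist camera it gives the pose at the moment of the call.
- bot.close_job(): hands the job in; it is judged then, once.
Trained networks look in the newest picture that a camera, given by its name, has taken for a name from the list of things; names that differ only in an ending like _2 or _b are one class to them, and where a whole thing is asked for, a point or a joint stands for the part that bears it (a point fixed in the world has none). Each returns a list of dicts, best first, with "confidence" (0 to 1); they miss things now and then, are a little off and sometimes report something else, mostly with a low value. They report only what shows in the picture. A call takes as long as a camera call. They do not tell look-alikes from the thing itself.
- find_in(target, camera): "bbox" ([left, top, right, bottom] in pixels, round what is visible of it).
- silhouettes(target, camera): "pixels" (480x640 bool, what is visible of it) and "bbox" ([left, top, right, bottom] in pixels, round what is visible of it).
- spot_point(target, camera): "at" ([column, row] in pixels: a listed point, or the origin of a listed thing).
The state is a dict: "time_s": time; "joint_positions": joint angles; "qd": joint speeds; "joint_efforts": joint torques, N m; "eef_pos": TCP position; "tcp_rot": TCP orientation; "force": force on the tool from outside, world axes, zero at the start; "wrist_torque": the same for the moment, N m; "gripper_width": opening from 0.0 (shut) to 1.0 (fully open); "finger_force": force on a finger pad.
Only numpy, scipy, OpenCV 4.12 (cv2) and the standard library are available. Lean on these libraries where they do the work, as an engineer would, in place of code of your own. Each camera call takes 0.05 s, during which the arm holds its last target. There are 200 camera calls.

## Working session

There is one attempt and no reset: what is moved stays moved. The work goes in short steps, Python scripts to look and compute and a tool call to move; the robot and the scene stay as the last step left them, time stands still between calls to the robot, and variables do not carry over. Pictures are saved under pics/ and viewed, at most 10 in all, crops included, and the job is handed in when it is done.

Besides the shell and the picture viewer there is one more tool, called after "Request:" as name(argument=value, ...), one argument or row to a line, values as JSON. arm_command: Moves the arm, as the interface text tells. Its arguments: {"type":"object","properties":{"steps":{"type":"array"},"newtons":{"type":"number"}},"required":["steps"]}

```bash
mkdir -p pics; ls
cat > h.py <<'E'
import numpy as np, cv2
from cell import bot, get_image, get_calibration, find_in, silhouettes, spot_point
def save(img,n): cv2.imwrite('pics/'+n+'.png', img[:,:,::-1])
def cloud(d,c):
    v,u=np.mgrid[0:480,0:640]
    p=np.stack([(u-c['cx'])/c['fx']*d, -(v-c['cy'])/c['fy']*d, -d],-1)
    return p@np.array(c['attitude']).T+np.array(c['origin'])
def ray(px,c,z):
    r=np.array([(px[0]-c['cx'])/c['fx'],-(px[1]-c['cy'])/c['fy'],-1])@np.array(c['attitude']).T
    o=np.array(c['origin']); return o+r*(z-o[2])/r[2]
E
python3 - <<'E'
from h import *
np.set_printoptions(precision=4,suppress=True)
s=bot.observe();print(s)
for n in('scene','top'):
    im,d=get_image(n);c=get_calibration(n);print(n,c);save(im,n+'0');np.savez('pics/'+n+'0.npz',im=im,d=d)
    for t in['spindle_foot','empty_reel_mid','full_reel_mid','collar_mid','tray_clear']:
        for r in spot_point(t,n)[:3]:
            z=dict(spindle_foot=.019,empty_reel_mid=.037,full_reel_mid=.018,collar_mid=.011,tray_clear=.003)[t]
            print(t,np.round(r['at'],1),round(r['confidence'],2),ray(r['at'],c,z))
E
```

```text
pics
{'time_s': 0.0, 'joint_positions': array([ 0.9257,  0.1815,  1.608 ,  0.    ,  1.3538, -0.2063]), 'qd': array([-0.0009, -0.0013,  0.0009, -0.0003, -0.0003, -0.0001]), 'joint_efforts': array([ -0.0005, -44.4886, -35.133 ,  -0.0004,   0.0092,  -0.    ]), 'eef_pos': array([0.2439, 0.5201, 0.2304]), 'tcp_rot': array([[-0.9053,  0.4248, -0.0011],
       [ 0.4248,  0.9053, -0.0014],
       [ 0.0004, -0.0017, -1.    ]]), 'force': array([-0.0332, -1.1892, -0.1391]), 'wrist_torque': array([-0.0377,  0.0621, -0.011 ]), 'finger_force': 0.0, 'gripper_width': 0.9974485052319739}
scene {'fx': 538.0204775589566, 'fy': 538.0204775589566, 'cx': 312.9717977246247, 'cy': 245.29059101056714, 'origin': array([ 0.1206, -0.759 ,  1.0534]), 'attitude': array([[ 0.873 ,  0.3723, -0.315 ],
       [-0.4876,  0.6531, -0.5794],
       [-0.01  ,  0.6595,  0.7517]])}
empty_reel_mid [305.3 234. ] 0.91 [0.5483 0.0677 0.037 ]
empty_reel_mid [329.1 263.1] 0.57 [ 0.5526 -0.0456  0.037 ]
full_reel_mid [196.1 211.9] 0.95 [0.3376 0.3016 0.018 ]
full_reel_mid [239.1 211.5] 0.87 [0.4399 0.2449 0.018 ]
full_reel_mid [24
[... 279 characters left out ...]
4, 'cy': 236.36188630736825, 'origin': array([ 0.4925, -0.0106,  1.0257]), 'attitude': array([[-0.0059,  0.9996, -0.0288],
       [-0.9999, -0.0061, -0.0079],
       [-0.0081,  0.0287,  0.9996]])}
spindle_foot [347.5 220.8] 0.88 [ 0.5536 -0.0471  0.019 ]
empty_reel_mid [286.5 222.2] 0.92 [0.5505 0.0783 0.037 ]
empty_reel_mid [349.3 224.4] 0.9 [ 0.5451 -0.0501  0.037 ]
full_reel_mid [180.2 324.2] 0.89 [0.3409 0.3017 0.018 ]
full_reel_mid [203.3 272.2] 0.87 [0.4484 0.2538 0.018 ]
full_reel_mid [251.  290.4] 0.59 [0.4101 0.1544 0.018 ]
collar_mid [228.9 213.3] 0.52 [0.5715 0.2018 0.011 ]
collar_mid [226.2 215.8] 0.22 [0.5663 0.2075 0.011 ]
tray_clear [347.8 225.2] 0.24 [ 0.5453 -0.0482  0.003 ]
```

Run:
```python
from h import *
a=np.load('pics/top0.npz')['im'];save(cv2.resize(a[130:400,130:490],(800,600),interpolation=cv2.INTER_CUBIC),'top0c')
a=np.load('pics/scene0.npz')['im'];save(cv2.resize(a[150:420,130:490],(800,600),interpolation=cv2.INTER_CUBIC),'scene0c')
```

```text
(no output)
```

View pics/top0c.png

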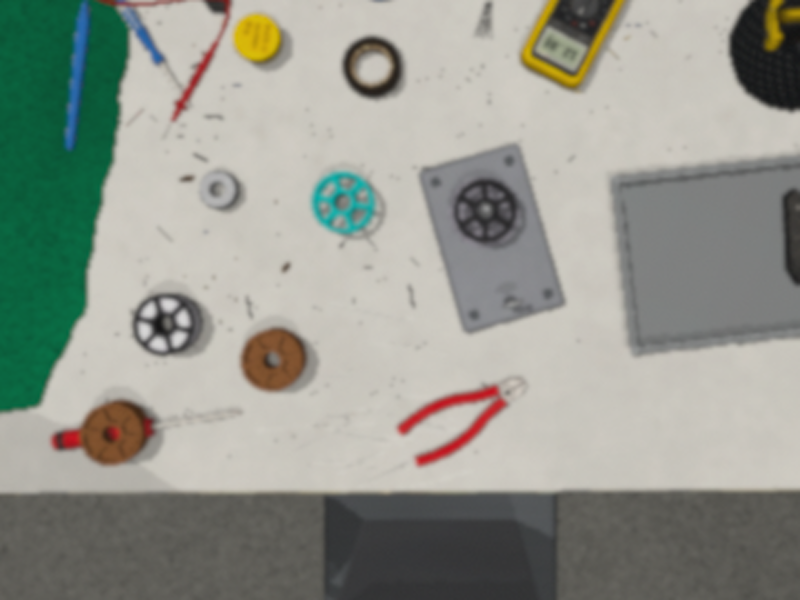

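View pics/scene0c.png

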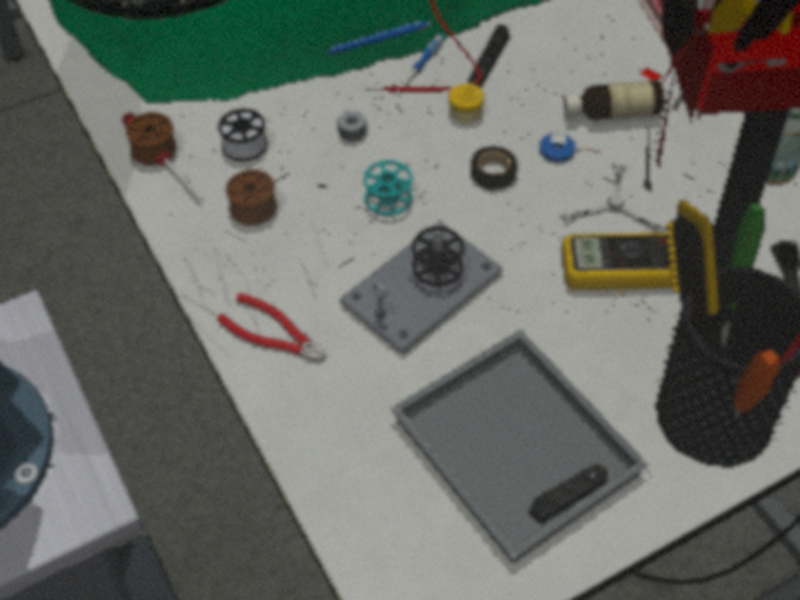

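The top and scene views agree. The black empty reel is on the stand at crop px (486,210), the silver full reel at (167,323), the collar at (219,190), and the clear part of the tray around (710,260). The brown and turquoise reels are decoys. Next I move above the stand, keeping the tool orientation.

Request:
arm_command(
  steps=[
    {"slide":[-2.58,-1.93,0],"rotation":[0,0,0],"jaw":7.4},
    {"slide":[-2.58,-1.93,0],"rotation":[0,0,0],"jaw":7.4},
    {"slide":[-2.58,-1.93,0],"rotation":[0,0,0],"jaw":7.4},
    {"slide":[-2.58,-1.93,0],"rotation":[0,0,0],"jaw":7.4},
    {"slide":[-2.58,-1.93,0],"rotation":[0,0,0],"jaw":7.4},
    {"slide":[-2.58,-1.93,0],"rotation":[0,0,0],"jaw":7.4},
    {"slide":[-2.58,-1.93,0],"rotation":[0,0,0],"jaw":7.4},
    {"slide":[-2.58,-1.93,0],"rotation":[0,0,0],"jaw":7.4},
    {"slide":[-2.58,-1.93,0],"rotation":[0,0,0],"jaw":7.4},
    {"slide":[-2.58,-1.93,0],"rotation":[0,0,0],"jaw":7.4},
    {"slide":[-2.58,-1.93,0],"rotation":[0,0,0],"jaw":7.4},
    {"slide":[-2.58,-1.93,0],"rotation":[0,0,0],"jaw":7.4},
    {"slide":[-2.58,-1.93,0],"rotation":[0,0,0],"jaw":7.4},
    {"slide":[-2.58,-1.93,0],"rotation":[0,0,0],"jaw":7.4},
    {"slide":[-2.58,-1.93,0],"rotation":[0,0,0],"jaw":7.4},
    {"slide":[-2.58,-1.93,0],"rotation":[0,0,0],"jaw":7.4},
    {"slide":[-2.58,-1.93,0],"rotation":[0,0,0],"jaw":7.4},
    {"slide":[-2.58,-1.93,0],"rotation":[0,0,0],"jaw":7.4},
    {"slide":[-2.58,-1.93,0],"rotation":[0,0,0],"jaw":7.4},
    {"slide":[-2.58,-1.93,0],"rotation":[0,0,0],"jaw":7.4},
  ],
)

```text
time_s: 2.6
eef_pos: [0.5479, -0.0494, 0.2314]
tcp_rot: [[-0.905, 0.425, 0.0], [0.425, 0.905, -0.0], [-0.0, 0.0, -1.0]]
force: [0.8, 0.3, 0.3]
gripper_width: 0.863
finger_force: 0.0
```

```bash
cat >> h.py <<'E'
np.set_printoptions(precision=4,suppress=True)
def circ(P):
    "min enclosing circle of xy points"
    c,r=cv2.minEnclosingCircle((P[:,:2]*1000).astype(np.float32)); return np.array(c)/1000,r/1000
def top_circle(P,m,zlo,zhi):
    q=P[m&(P[...,2]>zlo)&(P[...,2]<zhi)]; return circ(q)+(len(q),np.median(q[:,2]))
def tool(d): return np.array(bot.observe()['tcp_rot']).T@np.array(d)*100
E
python3 - <<'E'
from h import *
s=bot.observe();c=get_calibration('wrist');im,d=get_image('wrist');print(s['eef_pos'],c)
save(im,'w1');P=cloud(d,c);np.savez('pics/w1.npz',im=im,d=d,P=P)
for r in silhouettes('empty_reel','wrist')[:3]:
    m=cv2.erode(r['pixels'].astype(np.uint8),np.ones((2,2)))>0
    print(r['bbox'],r['confidence'],top_circle(P,m,.048,.062),np.percentile(P[m][:,2],[5,50,95]))
for t,z in(('spindle_foot',.019),('empty_reel_mid',.037)):
    for r in spot_point(t,'wrist')[:2]: print(t,r,ray(r['at'],c,z))
E
```

```text
[ 0.5479 -0.0494  0.2314] {'fx': 340.65164484432546, 'fy': 340.65164484432546, 'cx': 319.58533853578615, 'cy': 241.08899006709478, 'origin': array([ 0.4819, -0.0192,  0.3739]), 'attitude': array([[ 0.424 , -0.8674, -0.2605],
       [ 0.9057,  0.4062,  0.1218],
       [ 0.0002, -0.2875,  0.9578]])}
[288.4, 183.1, 350.3, 245.4] 0.94 (array([ 0.5459, -0.0488]), 0.028788772583007813, 1472, np.float64(0.05473108578679359)) [0.0194 0.0543 0.0558]
[406.8, 134.6, 477.3, 195.2] 0.73 (array([0., 0.]), 0.0, 0, np.float64(nan)) [0.002  0.035  0.0369]
spindle_foot {'at': [319.5, 210.4], 'confidence': 0.78} [ 0.5476 -0.05    0.019 ]
empty_reel_mid {'at': [441.8, 160.0], 'confidence': 0.88} [0.5495 0.0792 0.037 ]
empty_reel_mid {'at': [318.7, 215.0], 'confidence': 0.87} [ 0.5482 -0.0512  0.037 ]
  return _methods._mean(a, axis=axis, dtype=dtype,
  ret = ret.dtype.type(ret / rcount)
```

View pics/w1.png

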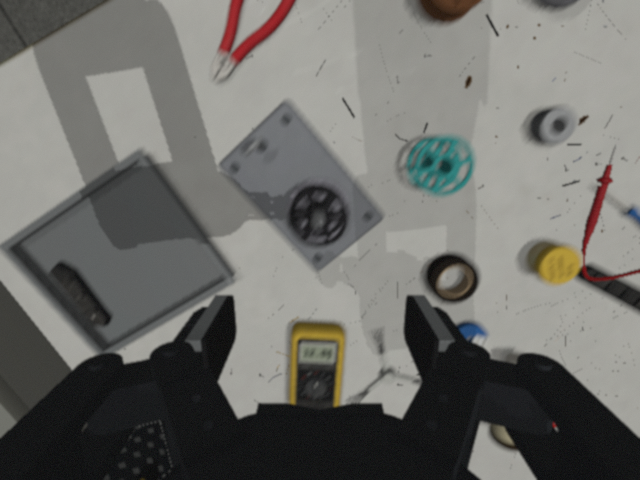

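The wrist view shows the empty reel on the stand at px (319,214), with its top at 0.055 as expected and within 2 mm of the tool axis. The fingers have free room around it, so I go down and grip.

Request:
arm_command(
  steps=[
    {"slide":[0.15,0,2.5],"rotation":[0,0,0],"jaw":7.4},
    {"slide":[0,0,2.5],"rotation":[0,0,0],"jaw":7.4},
    {"slide":[0,0,2.5],"rotation":[0,0,0],"jaw":7.4},
    {"slide":[0,0,2.5],"rotation":[0,0,0],"jaw":7.4},
    {"slide":[0,0,2.5],"rotation":[0,0,0],"jaw":7.4},
    {"slide":[0,0,2.5],"rotation":[0,0,0],"jaw":7.4},
    {"slide":[0,0,2.5],"rotation":[0,0,0],"jaw":7.4},
    {"slide":[0,0,1.4],"rotation":[0,0,0],"jaw":7.4},
    {"slide":[0,0,1],"rotation":[0,0,0],"jaw":7.4},
    {"slide":[0,0,1],"rotation":[0,0,0],"jaw":7.4},
    {"slide":[0,0,0],"rotation":[0,0,0],"jaw":7.4},
    {"slide":[0,0,0],"rotation":[0,0,0],"jaw":5},
    {"slide":[0,0,0],"rotation":[0,0,0],"jaw":5},
    {"slide":[0,0,0],"rotation":[0,0,0],"jaw":5},
    {"slide":[0,0,0],"rotation":[0,0,0],"jaw":5},
    {"slide":[0,0,0],"rotation":[0,0,0],"jaw":5},
  ],
  newtons=25,
)

```text
time_s: 4.4
eef_pos: [0.5469, -0.0477, 0.0234]
tcp_rot: [[-0.905, 0.425, 0.002], [0.425, 0.905, -0.0], [-0.002, 0.0, -1.0]]
force: [0.2, 0.5, 6.4]
gripper_width: 0.657
finger_force: 26.4
```

Request:
arm_command(
  steps=[
    {"slide":[0,0,-0.5],"rotation":[0,0,0],"jaw":5},
    {"slide":[0,0,-1],"rotation":[0,0,0],"jaw":5},
    {"slide":[0,0,-1.5],"rotation":[0,0,0],"jaw":5},
    {"slide":[0,0,-1.5],"rotation":[0,0,0],"jaw":5},
    {"slide":[0,0,-1.5],"rotation":[0,0,0],"jaw":5},
    {"slide":[0,0,-1.5],"rotation":[0,0,0],"jaw":5},
    {"slide":[0,0,-1.5],"rotation":[0,0,0],"jaw":5},
    {"slide":[0,0,-1],"rotation":[0,0,0],"jaw":5},
    {"slide":[0,0,0],"rotation":[0,0,0],"jaw":5},
  ],
)

```text
time_s: 5.3
eef_pos: [0.5473, -0.0478, 0.1244]
tcp_rot: [[-0.905, 0.425, 0.003], [0.425, 0.905, -0.001], [-0.003, 0.0, -1.0]]
force: [1.1, 0.6, 0.2]
gripper_width: 0.66
finger_force: 26.6
```

Run:
```python
from h import *
s=bot.observe();c=get_calibration('wrist');im,d=get_image('wrist');print(s['eef_pos'],s['force'],s['gripper_width'])
save(im,'w2');P=cloud(d,c)
for r in silhouettes('empty_reel','wrist')[:3]:
    m=r['pixels']; q=P[m&(d>0)]; h=q[q[:,2]>.06]
    print(r['bbox'],r['confidence'],len(h), circ(h) if len(h) else 0, np.percentile(q[:,2],[2,50,98]))
for n in('wrist','scene','top'):
    if n!='wrist': get_image(n)
    for r in spot_point('tray_clear',n)[:2]+silhouettes('scrap_tray',n)[:1]:
        cc=get_calibration(n)
        if 'at' in r: print(n,r,ray(r['at'],cc,.003))
        else:
            b=cv2.minAreaRect(np.argwhere(r['pixels'])[:,::-1].astype(np.float32)); print(n,r['confidence'],[ray(p,cc,.022) for p in cv2.boxPoints(b)])
```

```text
[ 0.5473 -0.0478  0.1244] [1.0607 0.5808 0.2436] 0.6596281275315122
[439.7, 132.1, 550.0, 220.9] 0.94 0 0 [-0.0003  0.0349  0.037 ]
[246.4, 239.0, 391.1, 404.3] 0.64 14765 (array([ 0.5472, -0.0481]), 0.029605180740356445) [0.1223 0.155  0.1566]
wrist {'at': [71.8, 291.8], 'confidence': 0.6} [ 0.5023 -0.2567  0.003 ]
wrist 0.81 [array([ 0.4281, -0.344 ,  0.022 ]), array([ 0.409 , -0.1662,  0.022 ]), array([ 0.5719, -0.1555,  0.022 ]), array([ 0.6173, -0.3674,  0.022 ])]
scene {'at': [359.0, 345.2], 'confidence': 0.8} [ 0.5055 -0.2591  0.003 ]
scene 0.93 [array([ 0.4058, -0.1849,  0.022 ]), array([ 0.5902, -0.1383,  0.022 ]), array([ 0.595 , -0.3628,  0.022 ]), array([ 0.4277, -0.3915,  0.022 ])]
top {'at': [349.6, 223.3], 'confidence': 0.74} [ 0.5493 -0.0521  0.003 ]
top {'at': [446.3, 247.5], 'confidence': 0.64} [ 0.4969 -0.2554  0.003 ]
top 0.93 [array([ 0.578 , -0.1656,  0.022 ]), array([ 0.599 , -0.3653,  0.022 ]), array([ 0.4302, -0.3812,  0.022 ]), array([ 0.4092, -0.1825,  0.022 ])]
```

View pics/w2.png

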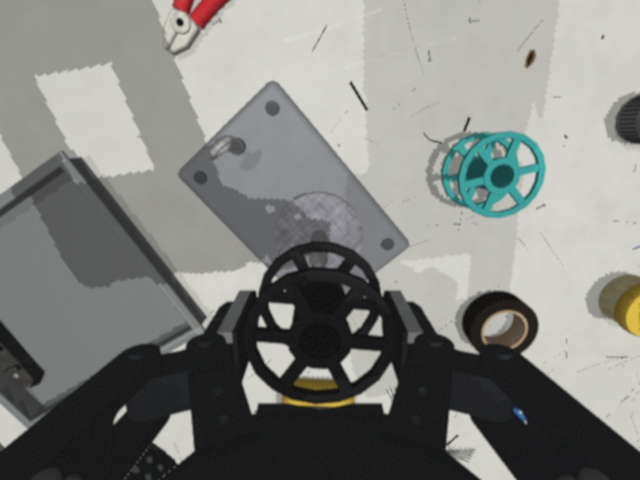

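The empty reel is held level and centred between the fingers (px 320,335), clear of the spindle. The tray sits to the left, and three cameras agree on its clear middle at about (0.503, -0.257).

Request:
arm_command(
  steps=[
    {"slide":[-0.49,-2.08,0],"rotation":[0,0,0],"jaw":5},
    {"slide":[-0.49,-2.08,0],"rotation":[0,0,0],"jaw":5},
    {"slide":[-0.49,-2.08,0],"rotation":[0,0,0],"jaw":5},
    {"slide":[-0.49,-2.08,0],"rotation":[0,0,0],"jaw":5},
    {"slide":[-0.49,-2.08,0],"rotation":[0,0,0],"jaw":5},
    {"slide":[-0.49,-2.08,0],"rotation":[0,0,0],"jaw":5},
    {"slide":[-0.49,-2.08,0],"rotation":[0,0,0],"jaw":5},
    {"slide":[-0.49,-2.08,0],"rotation":[0,0,0],"jaw":5},
    {"slide":[-0.49,-2.08,0],"rotation":[0,0,0],"jaw":5},
    {"slide":[-0.49,-2.08,0],"rotation":[0,0,0],"jaw":5},
    {"slide":[0,0,1.6],"rotation":[0,0,0],"jaw":5},
    {"slide":[0,0,1.6],"rotation":[0,0,0],"jaw":5},
    {"slide":[0,0,1.6],"rotation":[0,0,0],"jaw":5},
    {"slide":[0,0,1.6],"rotation":[0,0,0],"jaw":5},
    {"slide":[0,0,1.6],"rotation":[0,0,0],"jaw":5},
    {"slide":[0,0,1.6],"rotation":[0,0,0],"jaw":5},
    {"slide":[0,0,1],"rotation":[0,0,0],"jaw":5},
    {"slide":[0,0,0.4],"rotation":[0,0,0],"jaw":5},
    {"slide":[0,0,0.2],"rotation":[0,0,0],"jaw":5},
    {"slide":[0,0,0.2],"rotation":[0,0,0],"jaw":5},
  ],
)

```text
time_s: 7.8
eef_pos: [0.5025, -0.2569, 0.0087]
tcp_rot: [[-0.905, 0.425, 0.001], [0.425, 0.905, -0.001], [-0.001, -0.0, -1.0]]
force: [-0.1, -0.9, -0.6]
gripper_width: 0.659
finger_force: 26.7
```

Request:
arm_command(
  steps=[
    {"slide":[0,0,0.1],"rotation":[0,0,0],"jaw":5},
    {"slide":[0,0,0.1],"rotation":[0,0,0],"jaw":5},
  ],
)

```text
time_s: 8.0
eef_pos: [0.5025, -0.2569, 0.0073]
tcp_rot: [[-0.905, 0.425, 0.001], [0.425, 0.905, -0.001], [-0.001, -0.0, -1.0]]
force: [-3.6, 3.0, 12.1]
gripper_width: 0.655
finger_force: 27.1
```

Request:
arm_command(
  steps=[
    {"slide":[0,0,0],"rotation":[0,0,0],"jaw":7.4},
    {"slide":[0,0,0],"rotation":[0,0,0],"jaw":7.4},
    {"slide":[0,0,0],"rotation":[0,0,0],"jaw":7.4},
    {"slide":[0,0,-0.5],"rotation":[0,0,0],"jaw":7.4},
    {"slide":[0,0,-2],"rotation":[0,0,0],"jaw":7.4},
    {"slide":[0,0,-3],"rotation":[0,0,0],"jaw":7.4},
    {"slide":[0,0,-3],"rotation":[0,0,0],"jaw":7.4},
    {"slide":[0,0,-3],"rotation":[0,0,0],"jaw":7.4},
    {"slide":[0,0,-3],"rotation":[0,0,0],"jaw":7.4},
    {"slide":[0.49,2.08,-3],"rotation":[0,0,0],"jaw":7.4},
    {"slide":[0.98,4.16,0],"rotation":[0,0,0],"jaw":7.4},
    {"slide":[0.98,4.16,0],"rotation":[0,0,0],"jaw":7.4},
    {"slide":[0.98,4.16,0],"rotation":[0,0,0],"jaw":7.4},
    {"slide":[0.98,4.16,0],"rotation":[0,0,0],"jaw":7.4},
    {"slide":[0.49,2.08,0],"rotation":[0,0,0],"jaw":7.4},
    {"slide":[0,0,0],"rotation":[0,0,0],"jaw":7.4},
    {"slide":[0,0,0],"rotation":[0,0,0],"jaw":7.4},
  ],
)

```text
time_s: 9.7
eef_pos: [0.5461, -0.0474, 0.1815]
tcp_rot: [[-0.906, 0.424, 0.0], [0.424, 0.906, -0.001], [-0.0, -0.0, -1.0]]
force: [-0.3, -0.8, 0.6]
gripper_width: 0.866
finger_force: 0.0
```

Run:
```python
from h import *
s=bot.observe();c=get_calibration('wrist');im,d=get_image('wrist');print(s['eef_pos'],s['force'],s['gripper_width'])
save(im,'w3');P=cloud(d,c);np.savez('pics/w3.npz',im=im,d=d,P=P)
R=np.hypot(P[...,0]-.547,P[...,1]+.049)
for a,b in((.03,.045),(.045,.06),(.06,.07),(.07,.077),(.077,.083)):
    q=P[(d>0)&(R<.04)&(P[...,2]>a)&(P[...,2]<b)]
    if len(q)>3: print(a,len(q),circ(q))
q=P[(d>0)&(R<.042)&(P[...,2]>.0175)&(P[...,2]<.021)];print('disc',len(q),circ(q),np.median(q[:,2]))
for r in spot_point('spindle_foot','wrist')[:2]: print(r,ray(r['at'],c,.019))
for r in silhouettes('full_reel','wrist'): q=P[r['pixels']&(d>0)&(P[...,2]>.03)&(P[...,2]<.04)];print(r['bbox'],len(q),circ(q) if len(q)>9 else 0)
for r in silhouettes('collar','wrist'): q=P[r['pixels']&(d>0)&(P[...,2]>.017)&(P[...,2]<.027)];print(r['bbox'],len(q),circ(q) if len(q)>9 else 0)
```

```text
[ 0.5461 -0.0474  0.1815] [-0.2539 -0.7887  0.5998] 0.8661897042060438
0.03 54 (array([ 0.5445, -0.0485]), 0.005769379138946533)
0.045 59 (array([ 0.5435, -0.048 ]), 0.005446442127227783)
0.06 59 (array([ 0.5458, -0.0488]), 0.006053823471069336)
0.07 108 (array([ 0.5456, -0.0489]), 0.005587175846099853)
0.077 54 (array([ 0.5458, -0.049 ]), 0.003397564172744751)
disc 3664 (array([ 0.5459, -0.0489]), 0.03394250869750977) 0.018965509598515368
{'at': [317.6, 223.5], 'confidence': 0.7} [ 0.5468 -0.0505  0.019 ]
{'at': [315.2, 391.1], 'confidence': 0.49} [ 0.7138 -0.1316  0.019 ]
[453.3, 0.4, 482.1, 3.7] 0 0
[559.7, 103.0, 619.8, 145.9] 1346 (array([0.5679, 0.2004]), 0.01822426986694336)
```

View pics/w3.png

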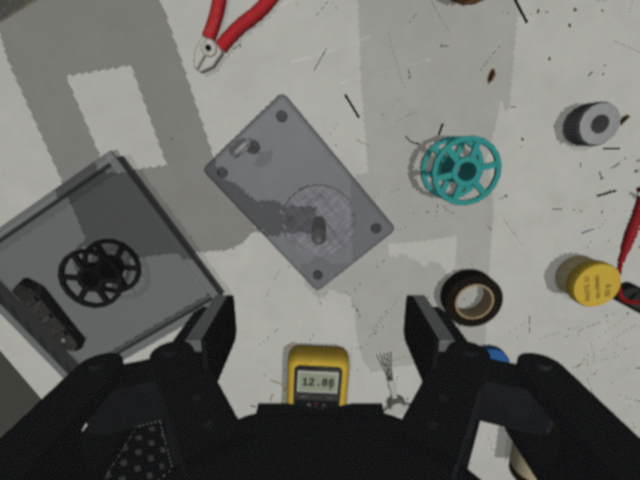

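The empty reel stands upright in the tray (px 98,272). The spindle fit is consistent with the disc at (0.5458, -0.0489). Now over to the full reel.

Request:
arm_command(
  steps=[
    {"slide":[2.18,2.26,0],"rotation":[0,0,0],"jaw":7.4},
    {"slide":[2.18,2.26,0],"rotation":[0,0,0],"jaw":7.4},
    {"slide":[2.18,2.26,0],"rotation":[0,0,0],"jaw":7.4},
    {"slide":[2.18,2.26,0],"rotation":[0,0,0],"jaw":7.4},
    {"slide":[2.18,2.26,0],"rotation":[0,0,0],"jaw":7.4},
    {"slide":[2.18,2.26,0],"rotation":[0,0,0],"jaw":7.4},
    {"slide":[2.18,2.26,0],"rotation":[0,0,0],"jaw":7.4},
    {"slide":[2.18,2.26,0],"rotation":[0,0,0],"jaw":7.4},
    {"slide":[2.18,2.26,0],"rotation":[0,0,0],"jaw":7.4},
    {"slide":[2.18,2.26,0],"rotation":[0,0,0],"jaw":7.4},
    {"slide":[0,0,0],"rotation":[0,0,0],"jaw":7.4},
    {"slide":[0,0,0],"rotation":[0,0,0],"jaw":7.4},
  ],
)

```text
time_s: 11.1
eef_pos: [0.4449, 0.2494, 0.1813]
tcp_rot: [[-0.905, 0.424, 0.0], [0.424, 0.905, -0.0], [-0.0, -0.0, -1.0]]
force: [0.3, -0.7, -0.2]
gripper_width: 0.871
finger_force: 0.0
```

Run:
```python
from h import *
s=bot.observe();c=get_calibration('wrist');im,d=get_image('wrist');print(s['eef_pos'],s['force'],s['gripper_width'])
save(im,'w4');P=cloud(d,c)
for r in silhouettes('full_reel','wrist'):
    q=P[r['pixels']&(d>0)&(P[...,2]>.03)&(P[...,2]<.04)];print(np.round(r['bbox']),r['confidence'],len(q),np.median(im[r['pixels']],0))
    if len(q)>9: k=circ(q);print(k,np.median(q[:,2]),tool(np.r_[k[0],0]-np.r_[s['eef_pos'][:2],0]))
```

```text
[0.4449 0.2494 0.1813] [ 0.2675 -0.7235 -0.1571] 0.8707807608158937
[279.  47. 353. 124.] 0.8 4361 [109.  75.  51.]
(array([0.3428, 0.2955]), 0.02888912582397461) 0.035767127566056656 [11.2019 -0.1742 -0.0027]
[287. 186. 354. 260.] 0.76 3097 [74. 73. 73.]
(array([0.4431, 0.2481]), 0.028979869842529298) 0.03496673069772477 [ 0.11   -0.1901  0.    ]
[170. 198. 240. 270.] 0.71 3056 [75. 51. 33.]
(array([0.4099, 0.1487]), 0.029261192321777343) 0.03495313145644707 [ -1.1182 -10.5941   0.0039]
```

View pics/w4.png

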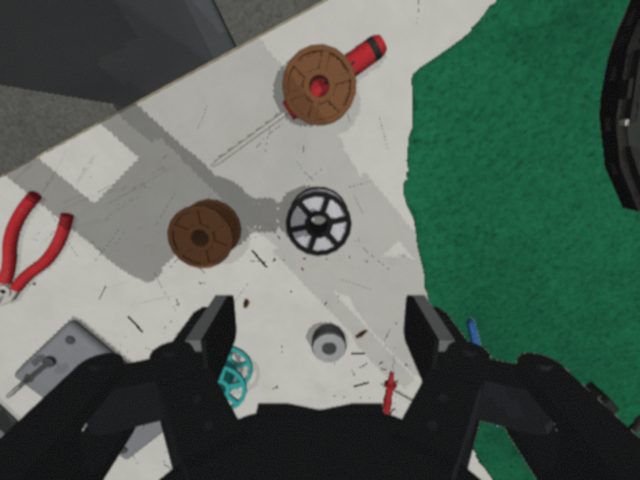

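The wrist view shows the silver full reel at px (320,221), with brown decoys at (204,233) and (320,84) clear of the fingers. I go down and grip low, across both flanges.

Request:
arm_command(
  steps=[
    {"slide":[0.11,-0.19,2.3],"rotation":[0,0,0],"jaw":7.4},
    {"slide":[0,0,2.3],"rotation":[0,0,0],"jaw":7.4},
    {"slide":[0,0,2.3],"rotation":[0,0,0],"jaw":7.4},
    {"slide":[0,0,2.3],"rotation":[0,0,0],"jaw":7.4},
    {"slide":[0,0,2.3],"rotation":[0,0,0],"jaw":7.4},
    {"slide":[0,0,2.3],"rotation":[0,0,0],"jaw":7.4},
    {"slide":[0,0,2.3],"rotation":[0,0,0],"jaw":7.4},
    {"slide":[0,0,1],"rotation":[0,0,0],"jaw":7.4},
    {"slide":[0,0,0.6],"rotation":[0,0,0],"jaw":7.4},
    {"slide":[0,0,0.3],"rotation":[0,0,0],"jaw":7.4},
    {"slide":[0,0,0],"rotation":[0,0,0],"jaw":7.4},
  ],
)

```text
time_s: 12.3
eef_pos: [0.4435, 0.2484, 0.0017]
tcp_rot: [[-0.905, 0.425, 0.001], [0.425, 0.905, 0.0], [-0.001, 0.0, -1.0]]
force: [0.1, 0.4, -0.2]
gripper_width: 0.867
finger_force: 0.0
```

Request:
arm_command(
  steps=[
    {"slide":[0,0,0],"rotation":[0,0,0],"jaw":5},
    {"slide":[0,0,0],"rotation":[0,0,0],"jaw":5},
    {"slide":[0,0,0],"rotation":[0,0,0],"jaw":5},
    {"slide":[0,0,0],"rotation":[0,0,0],"jaw":5},
    {"slide":[0,0,0],"rotation":[0,0,0],"jaw":5},
  ],
  newtons=60,
)

```text
time_s: 12.8
eef_pos: [0.4438, 0.2487, 0.0027]
tcp_rot: [[-0.905, 0.424, 0.002], [0.424, 0.905, 0.0], [-0.002, 0.001, -1.0]]
force: [-1.5, -1.2, 6.5]
gripper_width: 0.666
finger_force: 63.5
```

Request:
arm_command(
  steps=[
    {"slide":[0,0,-0.4],"rotation":[0,0,0],"jaw":5},
    {"slide":[0,0,-1],"rotation":[0,0,0],"jaw":5},
    {"slide":[0,0,-2],"rotation":[0,0,0],"jaw":5},
    {"slide":[0,0,-2],"rotation":[0,0,0],"jaw":5},
    {"slide":[0,0,-2],"rotation":[0,0,0],"jaw":5},
    {"slide":[0,0,-2],"rotation":[0,0,0],"jaw":5},
    {"slide":[0,0,-2],"rotation":[0,0,0],"jaw":5},
    {"slide":[0,0,-0.6],"rotation":[0,0,0],"jaw":5},
    {"slide":[0,0,0],"rotation":[0,0,0],"jaw":5},
    {"slide":[0,0,0],"rotation":[0,0,0],"jaw":5},
  ],
)

```text
time_s: 13.8
eef_pos: [0.4423, 0.2483, 0.1207]
tcp_rot: [[-0.905, 0.425, -0.001], [0.425, 0.905, -0.0], [0.001, -0.001, -1.0]]
force: [0.2, -0.6, -1.9]
gripper_width: 0.666
finger_force: 64.4
```

```bash
cat >> h.py <<'E'
def held(name,target,tag,zmin):
    s=bot.observe();c=get_calibration('wrist');im,d=get_image('wrist');save(im,tag);P=cloud(d,c);e=np.array(s['eef_pos']);print(e,s['force'],s['finger_force'])
    for r in silhouettes(name,'wrist'):
        q=P[r['pixels']&(d>0)&(P[...,2]>zmin)]
        if len(q)<200: continue
        zt=np.percentile(q[:,2],90); t=q[abs(q[:,2]-zt)<.006]; k=circ(t)
        A=np.c_[t[:,:2],np.ones(len(t))];f=np.linalg.lstsq(A,t[:,2],rcond=None)[0]
        print(np.round(r['bbox']),len(t),k,'ztop-tcp',np.median(t[:,2])-e[2],'tilt deg',np.degrees(f[:2]),'to go',tool(np.r_[np.array(target)-k[0],0]))
    return P,im
E
python3 - <<'E'
from h import *
held('full_reel',(.5458,-.0489),'w5',.08)
E
```

```text
[0.4423 0.2483 0.1207] [ 0.2342 -0.5972 -1.9464] 64.38654474914074
[241. 243. 397. 408.] 16022 (array([0.4427, 0.2476]), 0.030215415954589844) ztop-tcp 0.03222857464946656 tilt deg [-0.4381  0.1467] to go [-21.9308 -22.4609  -0.0049]
```

Request:
arm_command(
  steps=[
    {"slide":[-0.9,-0.9,0],"rotation":[0,0,0],"jaw":5},
    {"slide":[-1.83,-1.88,0],"rotation":[0,0,0],"jaw":5},
    {"slide":[-1.83,-1.88,0],"rotation":[0,0,0],"jaw":5},
    {"slide":[-1.83,-1.88,0],"rotation":[0,0,0],"jaw":5},
    {"slide":[-1.83,-1.88,0],"rotation":[0,0,0],"jaw":5},
    {"slide":[-1.83,-1.88,0],"rotation":[0,0,0],"jaw":5},
    {"slide":[-1.83,-1.88,0],"rotation":[0,0,0],"jaw":5},
    {"slide":[-1.83,-1.88,0],"rotation":[0,0,0],"jaw":5},
    {"slide":[-1.83,-1.88,0],"rotation":[0,0,0],"jaw":5},
    {"slide":[-1.83,-1.88,0],"rotation":[0,0,0],"jaw":5},
    {"slide":[-1.83,-1.88,0],"rotation":[0,0,0],"jaw":5},
    {"slide":[-1.83,-1.88,0],"rotation":[0,0,0],"jaw":5},
    {"slide":[-0.9,-0.88,0],"rotation":[0,0,0],"jaw":5},
    {"slide":[0,0,0],"rotation":[0,0,0],"jaw":5},
    {"slide":[0,0,0],"rotation":[0,0,0],"jaw":5},
  ],
)

```text
time_s: 15.4
eef_pos: [0.5453, -0.0476, 0.1207]
tcp_rot: [[-0.905, 0.425, -0.001], [0.425, 0.905, 0.001], [0.002, 0.0, -1.0]]
force: [-0.7, 0.7, -1.9]
gripper_width: 0.672
finger_force: 64.4
```

Run:
```python
from h import *
P,im=held('full_reel',(.5458,-.0489),'w6',.08)
R=np.hypot(P[...,0]-.546,P[...,1]+.049)
for a,b in((.017,.021),(.06,.085)):
    q=P[(R<.04)&(P[...,2]>a)&(P[...,2]<b)]; print(a,len(q),circ(q) if len(q)>5 else 0)
```

```text
[ 0.5453 -0.0476  0.1207] [-0.7474  0.6987 -1.9025] 64.44358248263597
[242. 240. 399. 407.] 16012 (array([ 0.545, -0.048]), 0.029446136474609374) ztop-tcp 0.03223538210003796 tilt deg [-0.4633  0.1878] to go [-0.1135 -0.0475 -0.0001]
0.017 3551 (array([ 0.5418, -0.0468]), 0.035301013946533205)
0.06 0 0
```

View pics/w6.png

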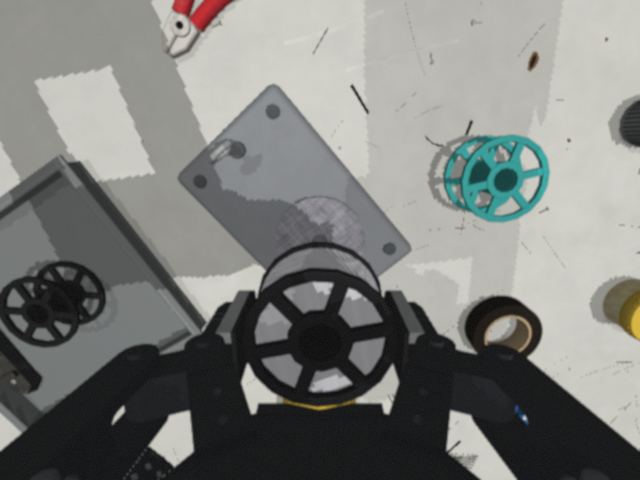

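The full reel is held level at px (320,338), just above the spindle and within about 1 mm of its axis. I apply that small correction and start down.

Request:
arm_command(
  steps=[
    {"slide":[-0.1,-0.05,0.5],"rotation":[0,0,0],"jaw":5},
    {"slide":[0,0,1],"rotation":[0,0,0],"jaw":5},
    {"slide":[0,0,1],"rotation":[0,0,0],"jaw":5},
    {"slide":[0,0,0.7],"rotation":[0,0,0],"jaw":5},
    {"slide":[0,0,0.5],"rotation":[0,0,0],"jaw":5},
    {"slide":[0,0,0.5],"rotation":[0,0,0],"jaw":5},
    {"slide":[0,0,0.5],"rotation":[0,0,0],"jaw":5},
    {"slide":[0,0,0.5],"rotation":[0,0,0],"jaw":5},
  ],
)

```text
time_s: 16.3
eef_pos: [0.5469, -0.0489, 0.069]
tcp_rot: [[-0.905, 0.425, 0.0], [0.425, 0.905, -0.0], [-0.0, 0.0, -1.0]]
force: [0.5, 0.4, -2.6]
gripper_width: 0.666
finger_force: 64.4
```

Request:
arm_command(
  steps=[
    {"slide":[0,0,0.7],"rotation":[0,0,0],"jaw":5},
    {"slide":[0,0,0.8],"rotation":[0,0,0],"jaw":5},
    {"slide":[0,0,0.8],"rotation":[0,0,0],"jaw":5},
    {"slide":[0,0,0.8],"rotation":[0,0,0],"jaw":5},
    {"slide":[0,0,0.6],"rotation":[0,0,0],"jaw":5},
    {"slide":[0,0,0.3],"rotation":[0,0,0],"jaw":5},
    {"slide":[0,0,0.2],"rotation":[0,0,0],"jaw":5},
    {"slide":[0,0,0.1],"rotation":[0,0,0],"jaw":5},
  ],
)

```text
time_s: 17.1
eef_pos: [0.5468, -0.0489, 0.0262]
tcp_rot: [[-0.905, 0.425, 0.0], [0.425, 0.905, -0.0], [-0.0, 0.0, -1.0]]
force: [-0.3, 0.3, -1.6]
gripper_width: 0.669
finger_force: 64.4
```

Request:
arm_command(
  steps=[
    {"slide":[0,0,0.1],"rotation":[0,0,0],"jaw":5},
    {"slide":[0,0,0.1],"rotation":[0,0,0],"jaw":5},
    {"slide":[0,0,0.05],"rotation":[0,0,0],"jaw":5},
    {"slide":[0,0,0],"rotation":[0,0,0],"jaw":5},
  ],
)

```text
time_s: 17.5
eef_pos: [0.5468, -0.0489, 0.0239]
tcp_rot: [[-0.905, 0.425, 0.0], [0.425, 0.905, -0.0], [-0.0, 0.0, -1.0]]
force: [-0.2, 0.2, -2.5]
gripper_width: 0.67
finger_force: 64.4
```

Request:
arm_command(
  steps=[
    {"slide":[0,0,0.05],"rotation":[0,0,0],"jaw":5},
    {"slide":[0,0,0.05],"rotation":[0,0,0],"jaw":5},
    {"slide":[0,0,0],"rotation":[0,0,0],"jaw":5},
  ],
)

```text
time_s: 17.8
eef_pos: [0.5467, -0.0489, 0.0227]
tcp_rot: [[-0.905, 0.425, -0.0], [0.425, 0.905, 0.0], [0.0, -0.0, -1.0]]
force: [-0.0, -0.2, -1.3]
gripper_width: 0.666
finger_force: 64.4
```

Request:
arm_command(
  steps=[
    {"slide":[0,0,0.05],"rotation":[0,0,0],"jaw":5},
    {"slide":[0,0,0.05],"rotation":[0,0,0],"jaw":5},
    {"slide":[0,0,0],"rotation":[0,0,0],"jaw":5},
  ],
)

```text
time_s: 18.1
eef_pos: [0.5467, -0.0489, 0.0218]
tcp_rot: [[-0.905, 0.425, 0.0], [0.425, 0.905, -0.0], [-0.0, -0.0, -1.0]]
force: [-0.3, 0.6, -1.3]
gripper_width: 0.668
finger_force: 64.5
```

Run:
```python
from h import *
held('full_reel',(.5458,-.0489),'w7',.03)
```

```text
[ 0.5467 -0.0489  0.0218] [-0.2906  0.6168 -1.2545] 64.54601369798183
[241. 242. 398. 409.] 14735 (array([ 0.5462, -0.0493]), 0.029434911727905272) ztop-tcp 0.03227053492922555 tilt deg [-0.142  0.058] to go [ 0.0519  0.0239 -0.    ]
```

Request:
arm_command(
  steps=[
    {"slide":[0,0,0.05],"rotation":[0,0,0],"jaw":5},
    {"slide":[0,0,0.05],"rotation":[0,0,0],"jaw":5},
    {"slide":[0,0,0],"rotation":[0,0,0],"jaw":5},
  ],
)

```text
time_s: 18.5
eef_pos: [0.5467, -0.0489, 0.0217]
tcp_rot: [[-0.905, 0.425, -0.0], [0.425, 0.905, -0.0], [0.0, -0.0, -1.0]]
force: [-4.8, 0.9, 9.2]
gripper_width: 0.664
finger_force: 65.5
```

The reel has reached the brake disc: 9 N upward, and its top is at about 0.054. I release it, rise, and go to the collar.

Request:
arm_command(
  steps=[
    {"slide":[0,0,-0.05],"rotation":[0,0,0],"jaw":5.9},
    {"slide":[0,0,0],"rotation":[0,0,0],"jaw":6.4},
    {"slide":[0,0,0],"rotation":[0,0,0],"jaw":7},
    {"slide":[0,0,0],"rotation":[0,0,0],"jaw":7.4},
    {"slide":[0,0,0],"rotation":[0,0,0],"jaw":7.4},
    {"slide":[0,0,-0.5],"rotation":[0,0,0],"jaw":7.4},
    {"slide":[0,0,-1.5],"rotation":[0,0,0],"jaw":7.4},
    {"slide":[0,0,-2.5],"rotation":[0,0,0],"jaw":7.4},
    {"slide":[0,0,-2.5],"rotation":[0,0,0],"jaw":7.4},
    {"slide":[0,0,-2.5],"rotation":[0,0,0],"jaw":7.4},
    {"slide":[0,0,-2.5],"rotation":[0,0,0],"jaw":7.4},
    {"slide":[0,0,-2.5],"rotation":[0,0,0],"jaw":7.4},
    {"slide":[0,0,-1.5],"rotation":[0,0,0],"jaw":7.4},
    {"slide":[0,0,0],"rotation":[0,0,0],"jaw":7.4},
  ],
)

```text
time_s: 19.9
eef_pos: [0.5484, -0.0494, 0.1846]
tcp_rot: [[-0.905, 0.425, 0.006], [0.425, 0.905, -0.002], [-0.006, 0.001, -1.0]]
force: [-0.3, 0.3, -0.9]
gripper_width: 0.867
finger_force: 0.0
```

Run:
```python
from h import *
P,im=held('full_reel',(.5458,-.0489),'w8',.03)
R=np.hypot(P[...,0]-.546,P[...,1]+.049)
for a,b in((.045,.058),(.06,.07),(.07,.083)):
    q=P[(R<.035)&(P[...,2]>a)&(P[...,2]<b)]; print(a,len(q),circ(q) if len(q)>5 else 0,np.median(q[:,2]))
```

```text
[ 0.5484 -0.0494  0.1846] [-0.3142  0.2655 -0.8804] 0.0
[285. 186. 355. 261.] 3378 (array([ 0.5464, -0.0493]), 0.029011093139648437) ztop-tcp -0.13060388567460185 tilt deg [-0.2453  0.1034] to go [ 0.0652  0.0091 -0.    ]
0.045 3436 (array([ 0.5464, -0.0493]), 0.029011093139648437) 0.05398266894228626
0.06 57 (array([ 0.5457, -0.0489]), 0.0060580382347106936) 0.06708288120531952
0.07 156 (array([ 0.5458, -0.0487]), 0.005639295578002929) 0.07583434583677115
```

View pics/w8.png

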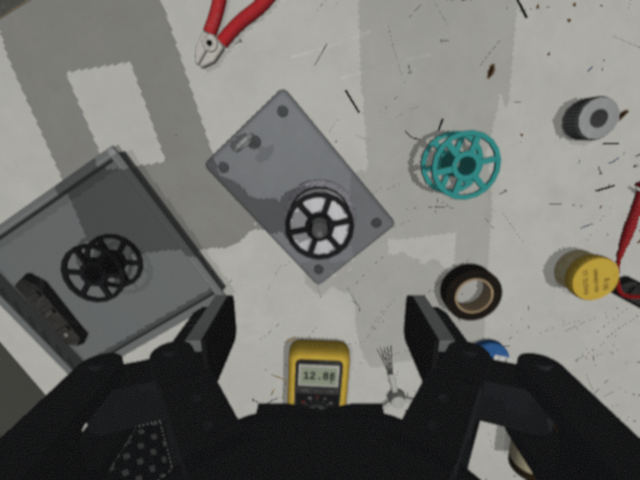

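The full reel lies flat on the disc (px 320,224, top 0.054) with the spindle tip showing through. Now to the collar.

Request:
arm_command(
  steps=[
    {"slide":[0.72,1.955,0],"rotation":[0,0,0],"jaw":6.5},
    {"slide":[0.72,1.955,0],"rotation":[0,0,0],"jaw":6.5},
    {"slide":[0.72,1.955,0],"rotation":[0,0,0],"jaw":6.5},
    {"slide":[0.72,1.955,0],"rotation":[0,0,0],"jaw":6.5},
    {"slide":[0.72,1.955,0],"rotation":[0,0,0],"jaw":6.5},
    {"slide":[0.72,1.955,0],"rotation":[0,0,0],"jaw":6.5},
    {"slide":[0.72,1.955,0],"rotation":[0,0,0],"jaw":6.5},
    {"slide":[0.72,1.955,0],"rotation":[0,0,0],"jaw":6.5},
    {"slide":[0.72,1.955,0],"rotation":[0,0,0],"jaw":6.5},
    {"slide":[0.72,1.955,0],"rotation":[0,0,0],"jaw":6.5},
    {"slide":[0.72,1.955,0],"rotation":[0,0,0],"jaw":6.5},
    {"slide":[0.72,1.955,0],"rotation":[0,0,0],"jaw":6.5},
    {"slide":[0,0,0],"rotation":[0,0,0],"jaw":6.5},
    {"slide":[0,0,0],"rotation":[0,0,0],"jaw":6.5},
  ],
)

```text
time_s: 21.4
eef_pos: [0.5672, 0.2001, 0.1795]
tcp_rot: [[-0.906, 0.424, -0.003], [0.424, 0.906, -0.001], [0.002, -0.002, -1.0]]
force: [-0.1, -0.3, -0.6]
gripper_width: 0.76
finger_force: 0.0
```

Run:
```python
from h import *
s=bot.observe()
held('collar',s['eef_pos'][:2],'w9',.012)
```

```text
[0.5672 0.2001 0.1795] [-0.1154 -0.2968 -0.5913] 0.0
[301. 203. 340. 240.] 953 (array([0.5685, 0.201 ]), 0.018009370803833007) ztop-tcp -0.15772857401243995 tilt deg [ 1.3444 -0.3875] to go [ 0.0827 -0.1325  0.0003]
```

Request:
arm_command(
  steps=[
    {"slide":[-0.08,0.13,2.3],"rotation":[0,0,0],"jaw":6.5},
    {"slide":[0,0,2.3],"rotation":[0,0,0],"jaw":6.5},
    {"slide":[0,0,2.3],"rotation":[0,0,0],"jaw":6.5},
    {"slide":[0,0,2.3],"rotation":[0,0,0],"jaw":6.5},
    {"slide":[0,0,2.3],"rotation":[0,0,0],"jaw":6.5},
    {"slide":[0,0,2.3],"rotation":[0,0,0],"jaw":6.5},
    {"slide":[0,0,2.3],"rotation":[0,0,0],"jaw":6.5},
    {"slide":[0,0,1],"rotation":[0,0,0],"jaw":5.5},
    {"slide":[0,0,0.5],"rotation":[0,0,0],"jaw":5},
    {"slide":[0,0,0],"rotation":[0,0,0],"jaw":4.5},
    {"slide":[0,0,0],"rotation":[0,0,0],"jaw":4},
    {"slide":[0,0,0],"rotation":[0,0,0],"jaw":3},
    {"slide":[0,0,0],"rotation":[0,0,0],"jaw":3},
    {"slide":[0,0,0],"rotation":[0,0,0],"jaw":3},
    {"slide":[0,0,0],"rotation":[0,0,0],"jaw":3},
  ],
  newtons=50,
)

```text
time_s: 23.0
eef_pos: [0.5706, 0.2011, 0.0069]
tcp_rot: [[-0.905, 0.425, 0.003], [0.425, 0.905, 0.0], [-0.002, 0.001, -1.0]]
force: [-1.2, -0.8, 5.2]
gripper_width: 0.404
finger_force: 49.9
```

Request:
arm_command(
  steps=[
    {"slide":[0,0,-0.4],"rotation":[0,0,0],"jaw":3},
    {"slide":[0,0,-1],"rotation":[0,0,0],"jaw":3},
    {"slide":[0,0,-2],"rotation":[0,0,0],"jaw":3},
    {"slide":[0,0,-2],"rotation":[0,0,0],"jaw":3},
    {"slide":[0,0,-2],"rotation":[0,0,0],"jaw":3},
    {"slide":[0,0,-2],"rotation":[0,0,0],"jaw":3},
    {"slide":[0,0,-2],"rotation":[0,0,0],"jaw":3},
    {"slide":[0,0,-0.6],"rotation":[0,0,0],"jaw":3},
    {"slide":[0,0,0],"rotation":[0,0,0],"jaw":3},
    {"slide":[0,0,0],"rotation":[0,0,0],"jaw":3},
  ],
)

```text
time_s: 24.0
eef_pos: [0.5688, 0.201, 0.1245]
tcp_rot: [[-0.905, 0.425, -0.001], [0.425, 0.905, -0.0], [0.001, -0.001, -1.0]]
force: [-0.2, -0.3, -1.8]
gripper_width: 0.402
finger_force: 49.9
```

Run:
```python
from h import *
held('collar',(.5458,-.0489),'w10',.08)
```

```text
[0.5688 0.201  0.1245] [-0.1593 -0.3331 -1.8377] 49.94330199435353
[275. 261. 360. 349.] 4324 (array([0.5668, 0.2015]), 0.01836904525756836) ztop-tcp 0.014722831988291024 tilt deg [ 1.4498 -0.6425] to go [ -8.7382 -23.5577   0.0133]
```

View pics/w10.png

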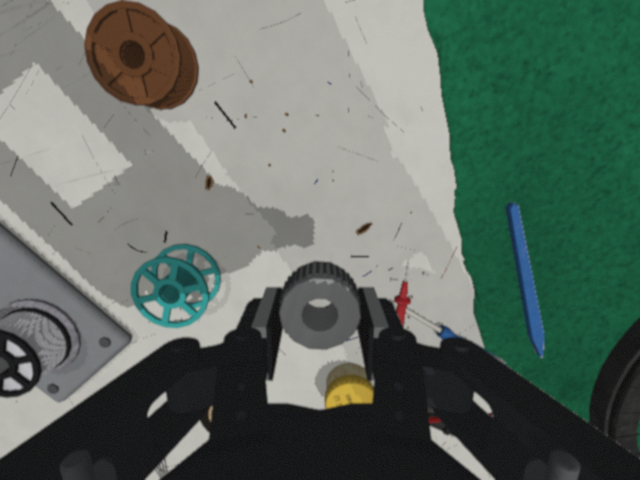

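The collar is held upright between the pads at px (320,308). Carrying it over the spindle now.

Request:
arm_command(
  steps=[
    {"slide":[-0.36,-0.98,0],"rotation":[0,0,0],"jaw":3},
    {"slide":[-0.73,-1.96,0],"rotation":[0,0,0],"jaw":3},
    {"slide":[-0.73,-1.96,0],"rotation":[0,0,0],"jaw":3},
    {"slide":[-0.73,-1.96,0],"rotation":[0,0,0],"jaw":3},
    {"slide":[-0.73,-1.96,0],"rotation":[0,0,0],"jaw":3},
    {"slide":[-0.73,-1.96,0],"rotation":[0,0,0],"jaw":3},
    {"slide":[-0.73,-1.96,0],"rotation":[0,0,0],"jaw":3},
    {"slide":[-0.73,-1.96,0],"rotation":[0,0,0],"jaw":3},
    {"slide":[-0.73,-1.96,0],"rotation":[0,0,0],"jaw":3},
    {"slide":[-0.73,-1.96,0],"rotation":[0,0,0],"jaw":3},
    {"slide":[-0.73,-1.96,0],"rotation":[0,0,0],"jaw":3},
    {"slide":[-0.73,-1.96,0],"rotation":[0,0,0],"jaw":3},
    {"slide":[-0.36,-0.98,0],"rotation":[0,0,0],"jaw":3},
    {"slide":[0,0,0],"rotation":[0,0,0],"jaw":3},
    {"slide":[0,0,0],"rotation":[0,0,0],"jaw":3},
    {"slide":[0,0,0],"rotation":[0,0,0],"jaw":3},
  ],
)

```text
time_s: 25.7
eef_pos: [0.5486, -0.0483, 0.1251]
tcp_rot: [[-0.906, 0.424, -0.0], [0.424, 0.906, 0.0], [0.0, 0.0, -1.0]]
force: [0.1, 0.5, -1.2]
gripper_width: 0.4
finger_force: 50.0
```

Run:
```python
from h import *
held('collar',(.5458,-.0489),'w11',.08)
```

```text
[ 0.5486 -0.0483  0.1251] [ 0.1158  0.5322 -1.2497] 49.982979241758585
[277. 261. 357. 349.] 4317 (array([ 0.5466, -0.0476]), 0.018260765075683593) ztop-tcp 0.014754874728331924 tilt deg [ 1.4239 -1.0431] to go [ 0.0162 -0.149  -0.    ]
```

Request:
arm_command(
  steps=[
    {"slide":[0.02,-0.15,0.5],"rotation":[0,0,0],"jaw":3},
    {"slide":[0,0,1],"rotation":[0,0,0],"jaw":3},
    {"slide":[0,0,1],"rotation":[0,0,0],"jaw":3},
    {"slide":[0,0,0.5],"rotation":[0,0,0],"jaw":3},
    {"slide":[0,0,0.5],"rotation":[0,0,0],"jaw":3},
    {"slide":[0,0,0.3],"rotation":[0,0,0],"jaw":3},
    {"slide":[0,0,0.3],"rotation":[0,0,0],"jaw":3},
    {"slide":[0,0,0.3],"rotation":[0,0,0],"jaw":3},
    {"slide":[0,0,0.2],"rotation":[0,0,0],"jaw":3},
    {"slide":[0,0,0.2],"rotation":[0,0,0],"jaw":3},
  ],
)

```text
time_s: 26.8
eef_pos: [0.548, -0.0504, 0.0773]
tcp_rot: [[-0.905, 0.425, 0.0], [0.425, 0.905, -0.0], [-0.0, 0.0, -1.0]]
force: [0.4, -0.2, -0.5]
gripper_width: 0.399
finger_force: 50.0
```

Request:
arm_command(
  steps=[
    {"slide":[0,0,0.2],"rotation":[0,0,0],"jaw":3},
    {"slide":[0,0,0.2],"rotation":[0,0,0],"jaw":3},
    {"slide":[0,0,0.2],"rotation":[0,0,0],"jaw":3},
  ],
)

```text
time_s: 27.1
eef_pos: [0.5479, -0.0503, 0.0712]
tcp_rot: [[-0.905, 0.425, 0.0], [0.425, 0.905, -0.0], [-0.0, -0.0, -1.0]]
force: [-1.0, 0.9, -1.1]
gripper_width: 0.399
finger_force: 50.0
```

Run:
```python
from h import *
P,im=held('collar',(.5458,-.0489),'w12',.07)
save(cv2.resize(im[220:400,220:420],(800,600)),'w12c')
```

```text
[ 0.5479 -0.0503  0.0712] [-1.0055  0.9328 -1.0993] 49.97939374297857
[279. 260. 360. 352.] 4367 (array([ 0.5461, -0.0502]), 0.01836128616333008) ztop-tcp 0.01473208775069268 tilt deg [ 1.5535 -0.8138] to go [0.0772 0.1021 0.    ]
```

Request:
arm_command(
  steps=[
    {"slide":[0.04,0.06,0.1],"rotation":[0,0,0],"jaw":3},
    {"slide":[0,0,0.2],"rotation":[0,0,0],"jaw":3},
    {"slide":[0,0,0.2],"rotation":[0,0,0],"jaw":3},
    {"slide":[0,0,0.1],"rotation":[0,0,0],"jaw":3},
    {"slide":[0,0,0.1],"rotation":[0,0,0],"jaw":3},
    {"slide":[0,0,0],"rotation":[0,0,0],"jaw":3},
  ],
)

```text
time_s: 27.8
eef_pos: [0.5477, -0.0496, 0.0641]
tcp_rot: [[-0.905, 0.425, -0.0], [0.425, 0.905, 0.0], [0.0, -0.0, -1.0]]
force: [0.5, 0.4, -0.3]
gripper_width: 0.405
finger_force: 50.0
```

Request:
arm_command(
  steps=[
    {"slide":[0,0,0.05],"rotation":[0,0,0],"jaw":3},
    {"slide":[0,0,0.05],"rotation":[0,0,0],"jaw":3},
    {"slide":[0,0,0],"rotation":[0,0,0],"jaw":3},
  ],
)

```text
time_s: 28.1
eef_pos: [0.5478, -0.0496, 0.0633]
tcp_rot: [[-0.905, 0.425, -0.0], [0.425, 0.905, 0.0], [0.0, 0.0, -1.0]]
force: [0.3, 0.5, -2.2]
gripper_width: 0.404
finger_force: 50.0
```

Underside is at about 0.056, so the last millimetres go in small steps until it touches.

Request:
arm_command(
  steps=[
    {"slide":[0,0,0.05],"rotation":[0,0,0],"jaw":3},
    {"slide":[0,0,0.05],"rotation":[0,0,0],"jaw":3},
    {"slide":[0,0,0],"rotation":[0,0,0],"jaw":3},
  ],
)

```text
time_s: 28.4
eef_pos: [0.5477, -0.0496, 0.0622]
tcp_rot: [[-0.905, 0.425, -0.0], [0.425, 0.905, 0.0], [0.0, -0.0, -1.0]]
force: [-0.0, -0.3, -0.6]
gripper_width: 0.4
finger_force: 50.0
```

Request:
arm_command(
  steps=[
    {"slide":[0,0,0.05],"rotation":[0,0,0],"jaw":3},
    {"slide":[0,0,0],"rotation":[0,0,0],"jaw":3},
  ],
)

```text
time_s: 28.6
eef_pos: [0.5478, -0.0496, 0.062]
tcp_rot: [[-0.905, 0.425, -0.0], [0.425, 0.905, -0.0], [-0.0, -0.0, -1.0]]
force: [-0.8, 0.7, 1.6]
gripper_width: 0.402
finger_force: 50.2
```

Request:
arm_command(
  steps=[
    {"slide":[0,0,0.05],"rotation":[0,0,0],"jaw":3},
    {"slide":[0,0,0],"rotation":[0,0,0],"jaw":3},
  ],
)

```text
time_s: 28.8
eef_pos: [0.5479, -0.0496, 0.0619]
tcp_rot: [[-0.905, 0.425, -0.0], [0.425, 0.905, -0.0], [-0.0, -0.0, -1.0]]
force: [-3.6, 0.4, 6.7]
gripper_width: 0.4
finger_force: 50.6
```

Contact: 6.7 N and no further descent, so the collar is seated. I release it and rise clear.

Request:
arm_command(
  steps=[
    {"slide":[0,0,-0.05],"rotation":[0,0,0],"jaw":3.8},
    {"slide":[0,0,0],"rotation":[0,0,0],"jaw":4.4},
    {"slide":[0,0,0],"rotation":[0,0,0],"jaw":5},
    {"slide":[0,0,0],"rotation":[0,0,0],"jaw":6},
    {"slide":[0,0,0],"rotation":[0,0,0],"jaw":6},
    {"slide":[0,0,-0.5],"rotation":[0,0,0],"jaw":6},
    {"slide":[0,0,-1],"rotation":[0,0,0],"jaw":6},
    {"slide":[0,0,-2],"rotation":[0,0,0],"jaw":6},
    {"slide":[0,0,-2.5],"rotation":[0,0,0],"jaw":6},
    {"slide":[0,0,-2.5],"rotation":[0,0,0],"jaw":6},
    {"slide":[0,0,-2.5],"rotation":[0,0,0],"jaw":6},
    {"slide":[0,0,-1],"rotation":[0,0,0],"jaw":6},
    {"slide":[0,0,0],"rotation":[0,0,0],"jaw":6},
    {"slide":[0,0,0],"rotation":[0,0,0],"jaw":6},
  ],
)

```text
time_s: 30.2
eef_pos: [0.5473, -0.0495, 0.1811]
tcp_rot: [[-0.905, 0.425, -0.001], [0.425, 0.905, 0.0], [0.001, -0.0, -1.0]]
force: [-0.1, -0.0, 0.5]
gripper_width: 0.702
finger_force: 0.0
```

Run:
```python
from h import *
P,im=held('collar',(.5458,-.0489),'w13',.06)
R=np.hypot(P[...,0]-.546,P[...,1]+.049)
for a,b in((.045,.058),(.072,.085)):
    q=P[(R<.035)&(P[...,2]>a)&(P[...,2]<b)]; print(a,len(q),circ(q) if len(q)>5 else 0,np.median(q[:,2]))
```

```text
[ 0.5473 -0.0495  0.1811] [-0.0809 -0.0197  0.5495] 0.0
[296. 211. 341. 260.] 1364 (array([ 0.5461, -0.0495]), 0.018155487060546874) ztop-tcp -0.10440054475910171 tilt deg [ 0.817  -0.2206] to go [0.0492 0.0419 0.0001]
0.045 1982 (array([ 0.5463, -0.0493]), 0.028986604690551757) 0.05428465046451575
0.072 1496 (array([ 0.5461, -0.0495]), 0.018155487060546874) 0.07672101453214936
```

View pics/w13.png

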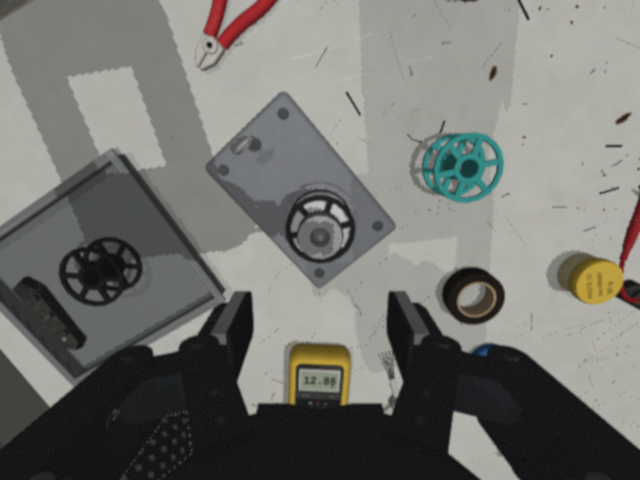

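The collar sits on the reel at px (320,237), its top at 0.0767 against 0.077 expected. The empty reel stands in the tray at (98,270), and the bystanders in view are untouched.

```bash
python3 -c "
from cell import bot
print(bot.close_job())"
```

```text
the job is handed in; nothing more can be done
None
```

The job is done and handed in after about 30 s: the empty reel stands upright in the scrap tray, the full reel lies flat on the brake disc, and the collar is seated on top of it; nothing else on the bench was moved.

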